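Load the carver's tool tote and hang it on the bench hook

TASK

Put the whetstone and the palm gouge into the tool tote where it stands on the bench, then swing up the tote's wire handle and hang the tote by that handle on both prongs of the bench hook, clear of the bench with both things still inside and the tote come to rest. Do not tip the tote over, and leave the carved rosette, the glue bottle and the mallet where they are.

Things in the scene. Friction and masses are not known exactly. Their poses are not given: they have to be found in the camera images.
- tote: Blue-grey steel open-topped tote, outside 150 (its x) x 158 (its y) x 52 mm high, walls and floor 4 mm, 0.38 kg. Origin at the centre of its underside, z up. A wire bail handle pivots on its two y sides, on a line along its y axis through (0, 0, 44 mm).
- bail (a joint): Angle of the bail handle, rad: 0 = upright above the tote, positive = leaning to the tote's -x side; stops at -0.06 and 1.25. Starts at 1.0 to 1.2, its bar outside the tote's -x wall; the stiff hinge stays where it is left. 8 mm wire, legs 170 mm apart, bar 115 mm from the pivot line.
- bail_grip (a point): Middle of the bail's straight bar, on its centre line. A pale wooden sleeve, 16 mm in diameter and 54 mm long, is centred here; bare 8 mm wire goes on to either side. x, y, z axes of the bail: y along the bar, z from pivot to bar.
- hook: Fixed stand: steel foot, wooden post 30 mm wide, crosspiece 110 mm wide, top at 238 mm. Origin on the bench at the post's front face, z up. Two prongs of 8 mm brass rod at y = +45 and -45 mm point to its -x; centre line: 227 mm high at the post, sloping down to a level seat 215 mm high at x = -90 to -106 mm, then up to tips at x = -128 mm, 243 mm high.
- hook_seat (a point): Midway between the seats of the two prongs, where the centre line of the bail's bar comes to lie: (-98, 0, 223 mm) in the hook stand's frame; same axes as the hook stand.
- whetstone: Two-layer sharpening stone, grey below and terracotta red above, 100 (x) x 32 (y) x 24 mm high, about 0.18 kg. Origin at the centre of its underside, z up, x lengthwise.
- gouge: Small palm gouge lying flat: brown wooden handle 66 (x) x 26 (y) x 22 mm high, brass collar and thin steel blade to its +x side; from -40 to +84 mm along x in all; about 0.09 kg. Origin at the centre of the handle's underside, z up.
- rosette: Bystander: carved round rosette of pale wood, 64 mm in diameter, 23 mm high; origin at the centre of its underside.
- glue: Bystander: white glue bottle with orange cap, 48 mm in diameter, 100 mm high; origin at the centre of its underside.
- mallet: Bystander: carver's round wooden mallet standing on its head, 72 mm in diameter, 205 mm high; origin at the centre of its underside.
There are look-alikes about, which are no part of the job. Leave any black or green look-alike of the gouge alone.

How it is judged:
By the outcome, as a careful person would: the job done as asked, in the order asked, and still so for the second after the job is handed in, with the robot touching nothing.
It also fails if it takes over 72 s, if anything falls off the work surface, if the arm or the gripper's body presses on something with over 40 N, if the wrist force passes 120 N, or if a joint passes its speed limit or range.

ROBOT

A 7-joint arm with a two-finger parallel gripper is mounted at the origin on the work surface. World frame = base frame: x ahead of the robot, y to its left, z up, the work surface at z = 0. Lengths are in m, angles in rad, forces in N, time in s.
With the tool pointing down it reaches from about 0.4 to 0.75 m from the base axis. Payload 19.5 kg.
Tool frame: the origin (TCP) lies at the very end of the fingers, on their centre line; the grasp point (between the pads) lies 19 mm behind it; z points along the fingers, y is the line along which they close (so a half turn about z gives the same grasp; the last joint's range is limited). The gripper opens to 85 mm and grips with 20 to 120 N. Pads are 22 mm wide; open, the fingers measure 114 mm over their backs; the gripper's body (76 mm by 85 mm) begins 54 mm behind the grasp point. The pads swing forward as they close: fully open they stand 13 mm farther back than shut.
Start: joints at [-1.175, 0.707, -0.028, 1.485, 0.022, 0.951, -0.075], TCP at [0.244, 0.521, 0.231] pointing down, gripper open.
Joint ranges: [-2.71, 2.71], [-0.32, 2.16], [-1.57, 1.52], [0, 2.45], [-1.46, 4.6], [0, 2.02], [-2.83, 2.83]. Speed limits (rad/s): [1.89, 1.89, 2.57, 2.57, 3.01, 3.01, 3.01].

INTERFACE

Orientations are given as a 3x3 rotation matrix whose columns are the frame's x, y, z axes.
In Python, from workcell import manip gives the robot as it stands.
- The arm moves only by the shell command python3 -m handwheel 'ROWS' [FORCE]. ROWS is JSON, a list of rows, each a list of 5 numbers: the shift along the tool's x, y, z in mm, then the turn about the tool's z in degrees, then the opening, from -1 (shut) to 1 (fully open). In form: [[tx, ty, tz, roll, hand], ...]. A call has 1 to 12 rows; each row shifts and turns the commanded pose from where the row before left it, along the tool's axes as they then stand; what a row does not reach is not made up. A row lasts 1/8 s, in which the tool goes at most 62.5 mm and 10.7 degrees, less where a joint would pass 70% of its speed; a pose out of reach is approached as far as the arm can. A call with a gripper value outside its range is refused whole. The fingers move at their own pace and stop on an object; FORCE is the grip in N (left out, the last holds). Time passes only in rows, so rows that do not move let the fingers close. It gives the time, the measured TCP pose, the force, the opening and the grip force at its end, in the units of the state.
- manip.state(): the state, without advancing time (a new reading comes with each control period).
- manip.snapshot(name): name is "scene" or "top" or "wrist"; returns (picture, depth): 400x640x3 uint8, blue, green, red; 400x640 float32, m along the optical axis (not along the pixel's ray), 0 where there is no reading.
- manip.get_calibration(name): a dict with "camera_matrix" (3x3 intrinsics, pixels), "world_from_camera" (4x4, takes a point from camera to world coordinates); the wrist camera has in their place "T_tool_cam" (4x4, takes a point from camera to tool coordinates, whose origin is the TCP and whose axes are the flange's). Camera axes: x right, y up, looking along -z (the intrinsics and any distortion apply to the point x, -y, -z); pixel columns grow to the right and rows downward; lengths in m; the calibration is good to about 2 mm. A picture is of the moment at which its call begins: read the wrist's pose just before it. get_calibration takes no time and is no camera call.
- manip.hand_in(): hands the job in; it is judged then, once.
Trained networks look in the newest picture that a camera, given by its name, has taken for a name from the list of things; names that differ only in an ending like _2 or _b are one class to them, and where a whole thing is asked for, a point or a joint stands for the part that bears it (a point fixed in the world has none). Each returns a list of dicts, best first, with "p" (0 to 1); they miss things now and then, are a little off and sometimes report something else, mostly with a low value. They report only what shows in the picture. A call takes as long as a camera call. They do not tell look-alikes from the thing itself.
- manip.spot_in(camera, query): "position" ([column, row] in pixels, amid what is visible of it).
The state is a dict: "time_s": time; "q": joint angles; "dq": joint speeds; "joint_efforts": joint torques, N m; "tool_pos": TCP position; "tool_rot": TCP orientation; "contact_force": force on the tool from outside, world axes, zero at the start; "torque": the same for the moment, N m; "gripper_width": opening from 0.0 (shut) to 1.0 (fully open); "grip_force": force on a finger pad.
Only numpy, scipy, OpenCV 4.12 (cv2) and the standard library are available. Lean on these libraries where they do the work, as an engineer would, in place of code of your own. Each camera call takes 0.05 s, during which the arm holds its last target. There are 200 camera calls.

## Working session

There is one attempt and no reset: what is moved stays moved. The work goes in short steps, Python scripts to look and compute and a shell command to move; the robot and the scene stay as the last step left them, time stands still between calls to the robot, and variables do not carry over. Pictures are saved under pics/ and viewed, at most 15 in all, crops included, and the job is handed in when it is done.

```bash
mkdir -p pics; ls; cat > h.py <<'E'
import numpy as np, cv2
from workcell import manip
def cal(n):
    c=manip.get_calibration(n); K=np.array(c["camera_matrix"])
    if n=="wrist":
        s=manip.state(); T=np.eye(4); T[:3,:3]=s["tool_rot"]; T[:3,3]=s["tool_pos"]; T=T@np.array(c["T_tool_cam"])
    else: T=np.array(c["world_from_camera"])
    return K,T,c
def cloud(n,save=None):
    K,T,c=cal(n); im,d=manip.snapshot(n)
    v,u=np.mgrid[:400,:640]
    P=np.stack([(u-K[0,2])/K[0,0]*d,-(v-K[1,2])/K[1,1]*d,-d,np.ones_like(d)],-1)@T.T
    P=P[...,:3].copy(); P[d<=0]=np.nan
    if save: cv2.imwrite("pics/"+save,im)
    return im,P
E
python3 - <<'E'
from h import *
for n in ["top","scene"]:
    im,P=cloud(n,n+".png"); print(n,{k:v for k,v in manip.get_calibration(n).items()} )
    np.save(n+".npy",P); 
    for q in ["tote","bail_grip","hook","whetstone","gouge","rosette","glue","mallet"]:
        for r in manip.spot_in(n,q)[:4]:
            c,w=np.round(r["position"]).astype(int); print(q,round(r["p"],2),c,w,np.round(P[w,c],3))
print(manip.state())
E
```

```text
pics
top {'camera_matrix': array([[462.67949549,   0.        , 312.98130452],
       [  0.        , 462.67949549, 205.87312758],
       [  0.        ,   0.        ,   1.        ]]), 'world_from_camera': array([[ 0.0140142 ,  0.98969586, -0.14249811,  0.3195593 ],
       [-0.99987226,  0.01496616,  0.00561083, -0.06281348],
       [ 0.00768566,  0.14240128,  0.98977917,  1.4110481 ],
       [ 0.        ,  0.        ,  0.        ,  1.        ]])}
tote 0.63 279 199 [0.542 0.034 0.001]
bail_grip 0.91 269 229 [0.44  0.054 0.097]
hook 0.94 199 159 [0.654 0.276 0.045]
whetstone 0.64 375 238 [ 0.425 -0.258  0.024]
gouge 0.66 438 171 [ 0.635 -0.455  0.016]
gouge 0.57 379 285 [ 0.286 -0.27   0.019]
gouge 0.56 444 284 [ 0.291 -0.463  0.02 ]
gouge 0.51 429 211 [ 0.509 -0.423  0.023]
rosette 0.71 376 181 [ 0.6   -0.263  0.021]
glue 0.64 273 139 [0.713 0.052 0.07 ]
mallet 0.82 351 140 [ 0.706 -0.179  0.094]
scene {'camera_matrix': array([[461.03443136,   0.        , 314.38938076],
       [  0.        , 461.03443136, 203.21818603],
       [  0.        ,   0.        ,   1.        ]]), 'world_from_ca
[... 904 characters left out ...]
07e-06, -3.38345940e-04,  9.49935810e-04, -2.90537392e-03,
       -3.15537773e-04,  5.82459305e-04, -3.54924271e-04]), 'joint_efforts': array([ 1.21762499e-03, -8.83002162e+01,  1.23444434e+00, -2.36389339e+01,
        1.72092573e-02,  1.72127326e-03,  6.94080450e-05]), 'tool_pos': array([0.24374478, 0.52073377, 0.23127099]), 'tool_rot': array([[-9.05683638e-01,  4.23954176e-01, -6.10600787e-05],
       [ 4.23954181e-01,  9.05683629e-01, -1.31507005e-04],
       [-4.51830453e-07, -1.44990419e-04, -9.99999989e-01]]), 'contact_force': array([ 0.85357399,  0.12407487, -0.13935778]), 'torque': array([ 0.01514841, -0.04620275, -0.02272546]), 'grip_force': 0.0, 'gripper_width': 1.0001669492582161}
```

```bash
python3 - <<'E'
import cv2
im=cv2.imread("pics/top.png"); cv2.imwrite("pics/topc.png",cv2.resize(im[110:320,160:480],None,fx=2.5,fy=2.5,interpolation=cv2.INTER_CUBIC))
E
```

```text
(no output)
```

View pics/topc.png

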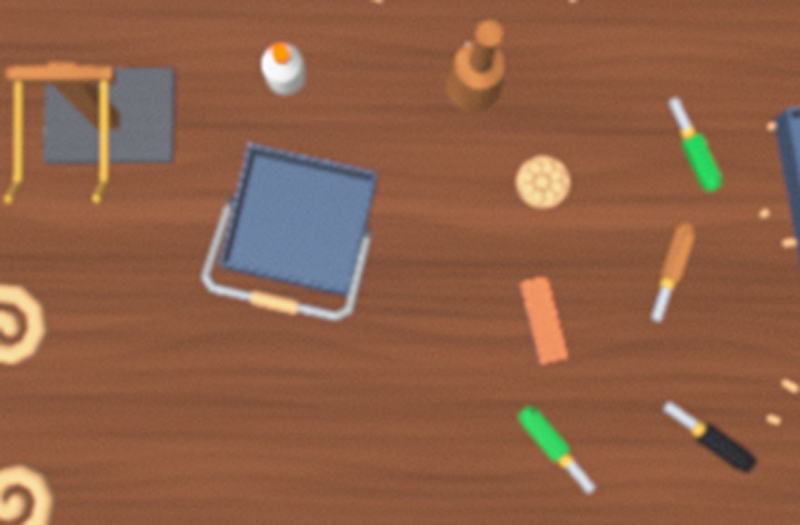

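View pics/scene.png

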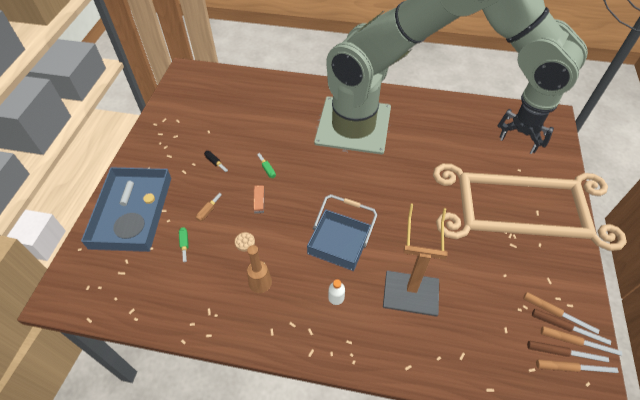

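```bash
python3 - <<'E'
from h import *
def rect(X):
    r=cv2.minAreaRect((X[:,:2]*1000).astype(np.float32)); return np.round(np.array(r[0]),1),np.round(r[1],1),round(r[2],1)
for n in ["top","scene"]:
    P=np.load(n+".npy"); im=cv2.imread(f"pics/{n}.png"); print(n)
    def sel(x,y,r,z0,z1):
        m=(abs(P[...,0]-x)<r)&(abs(P[...,1]-y)<r)&(P[...,2]>z0)&(P[...,2]<z1); return P[m]
    for nm,a in dict(whet=(.43,-.26,.08,.012,.04),gouge=(.51,-.42,.08,.008,.04),rim=(.54,.04,.13,.04,.060),bail=(.45,.06,.12,.07,.14),table=(.4,.3,.05,-.02,.02),ros=(.6,-.26,.05,.012,.05),mal=(.72,-.18,.08,.03,.3),glue=(.73,.05,.05,.03,.2)).items():
        X=sel(*a); 
        if len(X)>4: print(nm,len(X),rect(X),np.round(np.percentile(X[:,2],[5,50,95]),4))
    X=sel(.62,.27,.2,.19,.27); print("hook",len(X),rect(X),X.min(0),X.max(0))
    for lo in np.arange(X[:,0].min(),X[:,0].max(),.012):
        Y=X[(X[:,0]>=lo)&(X[:,0]<lo+.012)]
        m=np.median(Y[:,1]); 
        A=Y[Y[:,1]>.265 if n=="x" else Y[:,1]>m]; 
        print(round(lo,3),len(Y),np.round(np.sort(Y[:,1])[::max(1,len(Y)//6)],3),np.round(Y[:,2].mean(),3))
    F=sel(.66,.26,.15,.005,.06); F=F[F[:,0]>.6] ; print("foot",rect(F[F[:,2]<.03]) if len(F) else 0)
E
```

```text
top
whet 371 (array([ 427.4, -263.3]), array([99.5, 33. ]), 14.2) [0.0176 0.0236 0.0286]
gouge 284 (array([ 517., -426.]), array([138.3, 144.1]), 25.2) [0.0092 0.0198 0.026 ]
rim 405 (array([542.9,  32.4]), array([176.9, 151.6]), 78.0) [0.0429 0.0508 0.0566]
bail 294 (array([461.8,  50.4]), array([178.2,  64. ]), 78.9) [0.0738 0.0895 0.0963]
table 1069 (array([400.4, 300.2]), array([ 98.1, 100.3]), 0.5) [-0.0053 -0.0004  0.0071]
ros 316 (array([ 597.6, -264.9]), array([59.3, 62.8]), 88.0) [0.0132 0.018  0.0243]
mal 532 (array([ 719.1, -178.4]), array([64.6, 57.4]), 74.6) [0.0382 0.0898 0.2027]
glue 229 (array([728.7,  55.1]), array([46.9, 45.1]), 0.5) [0.0399 0.0697 0.1006]
hook 658 (array([600.1, 272.5]), array([154.3, 111.2]), 0.7) [0.52245402 0.21772207 0.1902725 ] [0.67711617 0.3288736  0.24868518]
0.522 26 [0.222 0.224 0.227 0.313 0.313 0.314 0.318] 0.243
0.534 25 [0.222 0.223 0.226 0.228 0.312 0.314 0.316] 0.23
0.546 27 [0.222 0.225 0.227 0.312 0.314 0.316 0.319] 0.217
0.558 28 [0.223 0.224 0.226 0.228 0.313 0.315 0.317] 0.218
0.57 27 [0.223 0.225 0.226 0.229 0.313 0.315 0.317]
[... 1544 characters left out ...]
1 0.222 0.225 0.228 0.313 0.314 0.317] 0.218
0.57 19 [0.222 0.225 0.228 0.312 0.314 0.317 0.318] 0.219
0.582 20 [0.223 0.225 0.227 0.229 0.313 0.315 0.318] 0.22
0.594 20 [0.222 0.224 0.227 0.23  0.313 0.315 0.317] 0.222
0.606 22 [0.222 0.223 0.225 0.228 0.312 0.315 0.317 0.318] 0.224
0.618 23 [0.223 0.224 0.226 0.228 0.313 0.313 0.315 0.318] 0.225
0.63 19 [0.224 0.226 0.229 0.229 0.313 0.317 0.318] 0.226
0.642 17 [0.224 0.226 0.227 0.23  0.313 0.315 0.316 0.318 0.322] 0.229
0.654 175 [0.217 0.239 0.258 0.275 0.294 0.311 0.327] 0.235
0.666 279 [0.218 0.242 0.26  0.269 0.28  0.296 0.325] 0.223
0.678 5 [0.26  0.272 0.277 0.283 0.284] 0.21
foot (array([704.1, 259.6]), array([195. , 290.6]), 1.1)
```

```bash
cat >> h.py <<'E'
def plan(p,yaw,n):
    """print n rows to bring TCP to p (m) with tool y at yaw deg (mod 180 chosen by caller, relative signed turn)"""
    s=manip.state(); R=np.array(s["tool_rot"]); c=np.array(s["tool_pos"]); cur=np.degrees(np.arctan2(R[1,1],R[0,1]))
    t=yaw-cur; d=(np.array(p)-c)*1000/n; print("yaw",round(cur,1),"turn",round(t,1),"q",np.round(s["q"],2))
    for i in range(n):
        a=np.radians(cur+t*i/n); y=np.array([np.cos(a),np.sin(a),0]); x=np.cross(y,[0,0,-1.])
        print([round(x@d,1),round(y@d,1),round(-d[2],1),round(-t/n,1)])
E
python3 - <<'E'
from h import *
plan([.46,-.33,.33],-76,24)
P=np.load("top.npy"); h=np.nan_to_num(P[...,2]).copy(); h=cv2.medianBlur(h.astype(np.float32),3)
n,l,st,ce=cv2.connectedComponentsWithStats(((h>.009)&(h<.05)).astype(np.uint8))
k=l[209:214,429:433].max(); X=P[l==k]; print(len(X),cv2.minAreaRect((X[:,:2]*1000).astype(np.float32)),X.mean(0))
print(manip.get_calibration("wrist"))
E
```

```text
yaw 64.9 turn -140.9 q [-1.17  0.71 -0.03  1.48  0.02  0.95 -0.08]
[np.float64(-23.2), np.float64(-28.3), np.float64(-4.1), np.float64(5.9)]
[np.float64(-26.0), np.float64(-25.8), np.float64(-4.1), np.float64(5.9)]
[np.float64(-28.5), np.float64(-23.0), np.float64(-4.1), np.float64(5.9)]
[np.float64(-30.7), np.float64(-19.9), np.float64(-4.1), np.float64(5.9)]
[np.float64(-32.5), np.float64(-16.7), np.float64(-4.1), np.float64(5.9)]
[np.float64(-34.1), np.float64(-13.3), np.float64(-4.1), np.float64(5.9)]
[np.float64(-35.3), np.float64(-9.7), np.float64(-4.1), np.float64(5.9)]
[np.float64(-36.1), np.float64(-6.1), np.float64(-4.1), np.float64(5.9)]
[np.float64(-36.5), np.float64(-2.3), np.float64(-4.1), np.float64(5.9)]
[np.float64(-36.5), np.float64(1.4), np.float64(-4.1), np.float64(5.9)]
[np.float64(-36.2), np.float64(5.1), np.float64(-4.1), np.float64(5.9)]
[np.float64(-35.5), np.float64(8.8), np.float64(-4.1), np.float64(5.9)]
[np.float64(-34.4), np.float64(12.4), np.float64(-4.1), np.float64(5.9)]
[np.float64(-33.0), np.float64(15.8), np.float64(-4.1), np.float64(5.9)]
[np.floa
[... 693 characters left out ...]
64(-4.1), np.float64(5.9)]
265 ((488.5021057128906, -420.5002746582031), (26.846817016601562, 122.02650451660156), 69.60858917236328) [ 0.4991103  -0.42381825  0.01959415]
{'camera_matrix': array([[306.80643708,   0.        , 322.38027973],
       [  0.        , 306.80643708, 195.27235568],
       [  0.        ,   0.        ,   1.        ]]), 'T_tool_cam': array([[ 9.76533376e-04,  9.62927690e-01,  2.69757873e-01,
         6.92893885e-02],
       [ 9.99999523e-01, -9.42915423e-04, -2.54204038e-04,
        -3.44858154e-04],
       [ 9.57875252e-06,  2.69757993e-01, -9.62928152e-01,
        -1.43263146e-01],
       [ 0.00000000e+00,  0.00000000e+00,  0.00000000e+00,
         1.00000000e+00]])}
```

```bash
python3 -m handwheel '[[-23,-28,-4,6,1],[-26,-26,-4,6,1],[-28,-23,-4,6,1],[-31,-20,-4,6,1],[-32,-17,-4,6,1],[-34,-13,-4,6,1],[-35,-10,-4,6,1],[-36,-6,-4,6,1],[-36,-2,-4,6,1],[-36,1,-4,6,1],[-36,5,-4,6,1],[-35,9,-4,6,1]]' 40 && python3 -m handwheel '[[-34,12,-4,6,1],[-33,16,-4,6,1],[-31,19,-4,6,1],[-29,22,-4,6,1],[-27,25,-4,6,1],[-24,28,-4,6,1],[-21,30,-4,6,1],[-18,32,-4,6,1],[-14,34,-4,6,1],[-11,35,-4,5,1],[0,0,0,0,1],[0,0,0,0,1]]'
python3 - <<'E'
from h import *
im,P=cloud("wrist","w1.png"); np.save("w1.npy",P)
for q in ["whetstone","gouge"]:
    for r in manip.spot_in("wrist",q):
        c,w=np.round(r["position"]).astype(int); print(q,round(r["p"],2),c,w,np.round(P[w,c],3))
h=cv2.medianBlur(np.nan_to_num(P[...,2]).astype(np.float32),3); print("table",np.median(h[abs(h)<.008]))
n,l,st,ce=cv2.connectedComponentsWithStats(((h>.009)&(h<.05)).astype(np.uint8))
for k in range(1,n):
    X=P[l==k]
    if len(X)>300: print(len(X),cv2.minAreaRect((X[:,:2]*1000).astype(np.float32)),X.mean(0),np.percentile(X[:,2],95))
plan([.43,-.264,.06],-76,8)
E
```

```text
time_s: 2.4
tool_pos: [0.3455, 0.0954, 0.2796]
tool_rot: [[0.127, 0.992, 0.0], [0.992, -0.127, 0.0], [0.0, 0.0, -1.0]]
contact_force: [0.4, -0.2, -0.2]
gripper_width: 1.0
grip_force: 0.0
time_s: 3.9
tool_pos: [0.4221, -0.2608, 0.3192]
tool_rot: [[0.914, 0.406, -0.0], [0.406, -0.914, 0.0], [-0.0, -0.0, -1.0]]
contact_force: [0.1, -0.6, -1.2]
gripper_width: 1.003
grip_force: 0.0
gouge 0.92 292 239 [ 0.288 -0.269  0.023]
gouge 0.91 404 283 [ 0.291 -0.463  0.023]
gouge 0.79 447 155 [ 0.499 -0.422  0.023]
gouge 0.76 520 76 [ 0.631 -0.457  0.023]
table 0.00076181727
520 ((469.4406433105469, 43.44975662231445), (128.43711853027344, 0.2780313491821289), 78.01030731201172) [nan nan nan] nan
877 ((500.40179443359375, -45.81254196166992), (11.317927360534668, 104.9900131225586), 77.46061706542969) [nan nan nan] nan
1689 ((647.5602416992188, -456.29345703125), (123.43310546875, 21.414751052856445), 21.223905563354492) [nan nan nan] nan
1993 ((591.7556762695312, -268.1333923339844), (55.040584564208984, 44.52378463745117), 45.848628997802734) [nan nan nan] nan
4848 ((534.1148071289062, -579.67633
[... 1223 characters left out ...]
926450729370117, 528.6766967773438), 79.29386138916016) [nan nan nan] nan
yaw -66.0 turn -10.0 q [ 0.14  0.55  0.63  1.62 -0.36  1.09 -0.28]
[np.float64(0.7), np.float64(0.8), np.float64(32.4), np.float64(1.2)]
[np.float64(0.7), np.float64(0.8), np.float64(32.4), np.float64(1.2)]
[np.float64(0.7), np.float64(0.8), np.float64(32.4), np.float64(1.2)]
[np.float64(0.8), np.float64(0.7), np.float64(32.4), np.float64(1.2)]
[np.float64(0.8), np.float64(0.7), np.float64(32.4), np.float64(1.2)]
[np.float64(0.8), np.float64(0.7), np.float64(32.4), np.float64(1.2)]
[np.float64(0.8), np.float64(0.7), np.float64(32.4), np.float64(1.2)]
[np.float64(0.8), np.float64(0.7), np.float64(32.4), np.float64(1.2)]
```

View pics/w1.png

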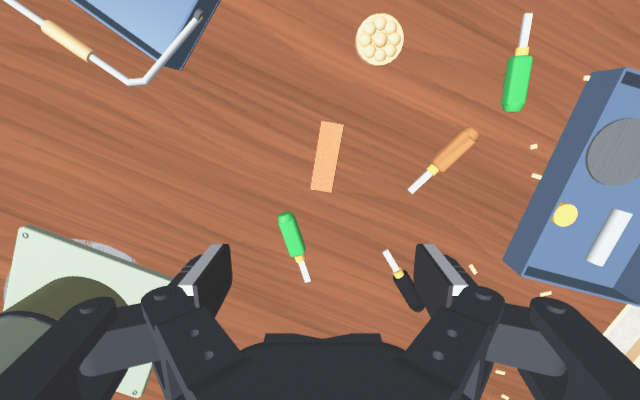

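```bash
python3 -m handwheel '[[0.5,1,38,1.5,0.4],[0.5,1,38,1.5,0.2],[0.5,1,38,1.5,0.2],[0.5,1,38,1.5,0.2],[0.5,0,38,1.5,0.2],[0.5,0,38,1,0.2],[0.5,0,38,1,0.2],[0,0,22,0,0.2],[0,0,12,0,0.2],[0,0,8,0,0.2],[0,0,7,0,0.2],[0,0,0,0,0.2]]' 50; python3 - <<'E'
from h import *
plan([.427,-.2645,.005],-75.5,1)
E
```

```text
time_s: 5.55
tool_pos: [0.4269, -0.2638, 0.0044]
tool_rot: [[0.969, 0.249, 0.0], [0.249, -0.969, -0.0], [0.0, 0.0, -1.0]]
contact_force: [-0.4, -0.2, 0.2]
gripper_width: 0.599
grip_force: 0.0
yaw -75.6 turn 0.1 q [ 0.36  1.02  0.24  1.93 -0.78  0.29 -0.07]
[np.float64(-0.1), np.float64(0.7), np.float64(-0.6), np.float64(-0.1)]
```

```bash
python3 -m handwheel '[[0,0,0,0,-1],[0,0,0,0,-1],[0,0,0,0,-1],[0,0,0,0,-1],[0,0,-10,0,-1],[0,0,-30,0,-1],[0,0,-40,0,-1],[0,0,-40,0,-1],[0,0,0,0,-1]]' 60; python3 - <<'E'
from h import *
plan([.518,.037,.14],-12,12)
E
```

```text
time_s: 6.68
tool_pos: [0.4278, -0.2641, 0.127]
tool_rot: [[0.968, 0.249, 0.003], [0.249, -0.968, -0.002], [0.003, 0.003, -1.0]]
contact_force: [-0.3, 0.1, -2.2]
gripper_width: 0.364
grip_force: 59.8
yaw -75.6 turn 63.6 q [ 0.24  0.82  0.48  1.88 -0.64  0.59 -0.19]
[np.float64(13.5), np.float64(-22.4), np.float64(-1.1), np.float64(-5.3)]
[np.float64(15.6), np.float64(-21.1), np.float64(-1.1), np.float64(-5.3)]
[np.float64(17.4), np.float64(-19.6), np.float64(-1.1), np.float64(-5.3)]
[np.float64(19.2), np.float64(-17.9), np.float64(-1.1), np.float64(-5.3)]
[np.float64(20.7), np.float64(-16.0), np.float64(-1.1), np.float64(-5.3)]
[np.float64(22.1), np.float64(-14.0), np.float64(-1.1), np.float64(-5.3)]
[np.float64(23.3), np.float64(-11.9), np.float64(-1.1), np.float64(-5.3)]
[np.float64(24.3), np.float64(-9.7), np.float64(-1.1), np.float64(-5.3)]
[np.float64(25.1), np.float64(-7.4), np.float64(-1.1), np.float64(-5.3)]
[np.float64(25.7), np.float64(-5.1), np.float64(-1.1), np.float64(-5.3)]
[np.float64(26.1), np.float64(-2.7), np.float64(-1.1), np.float64(-5.3)]
[np.float64(26.2), np.float64(-0.3), np.float64(-1.1), np.float64(-5.3)]
```

```bash
python3 -m handwheel '[[13.5,-22.4,-1,-5.3,-1],[15.6,-21,-1,-5.3,-1],[17.4,-19.6,-1,-5.3,-1],[19.2,-18,-1,-5.3,-1],[20.7,-16,-1,-5.3,-1],[22,-14,-1,-5.3,-1],[23.3,-12,-1,-5.3,-1],[24.3,-9.7,-1,-5.3,-1],[25,-7.4,-1,-5.3,-1],[25.7,-5,-1,-5.3,-1],[26,-2.7,-1,-5.3,-1],[26,0,-1,-5.3,-1]]' && python3 -m handwheel '[[0,0,0,0,-1],[0,0,0,0,-1]]'; python3 - <<'E'
from h import *
im,P=cloud("wrist","w2.png"); np.save("w2.npy",P)
m=(P[...,2]>.043)&(P[...,2]<.058)&(abs(P[...,0]-.54)<.13)&(abs(P[...,1]-.03)<.13)
print(cv2.minAreaRect((P[m][:,:2]*1000).astype(np.float32)),m.sum())
plan([.518,.037,.011],-12,1)
E
```

```text
time_s: 8.18
tool_pos: [0.5171, 0.0377, 0.1359]
tool_rot: [[0.205, 0.979, -0.001], [0.979, -0.205, 0.0], [-0.0, -0.001, -1.0]]
contact_force: [-0.3, -0.4, -1.8]
gripper_width: 0.359
grip_force: 59.7
time_s: 8.43
tool_pos: [0.5169, 0.0362, 0.136]
tool_rot: [[0.209, 0.978, -0.001], [0.978, -0.209, -0.0], [-0.001, -0.001, -1.0]]
contact_force: [0.8, -0.1, -1.7]
gripper_width: 0.363
grip_force: 59.7
((540.2069702148438, 32.09906005859375), (177.0533447265625, 150.17742919921875), 78.00557708740234) 4810
yaw -12.1 turn 0.1 q [-0.29  0.79  0.29  1.81 -0.37  0.6   0.02]
[np.float64(1.2), np.float64(0.8), np.float64(125.1), np.float64(-0.1)]
```

View pics/w2.png

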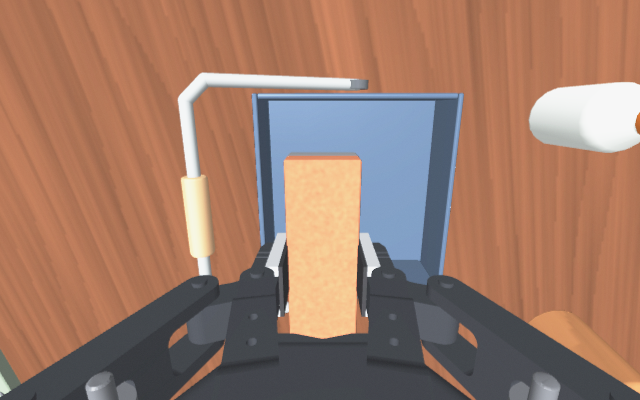

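```bash
python3 -m handwheel '[[1,2,30,0,-1],[0,0,35,0,-1],[0,0,30,0,-1],[0,0,15,0,-1],[0,0,9,0,-1],[0,0,5.5,0,-1],[0,0,0,0,-1],[0,0,0,0,0],[0,0,0,0,0],[0,0,0,0,0],[0,0,0,0,0]]'; python3 - <<'E'
from h import *
plan([.518,.037,.011],-12,1)
E
```

```text
time_s: 9.85
tool_pos: [0.5194, 0.0373, 0.0119]
tool_rot: [[0.208, 0.978, 0.0], [0.978, -0.208, -0.0], [-0.0, 0.0, -1.0]]
contact_force: [-0.1, 0.5, 0.2]
gripper_width: 0.498
grip_force: 0.0
yaw -12.0 turn -0.0 q [-0.22  1.    0.16  1.86 -0.45  0.32  0.09]
[np.float64(-0.6), np.float64(-1.3), np.float64(0.9), np.float64(0.0)]
```

```bash
python3 -m handwheel '[[0,0,-15,0,0],[0,0,-40,0,0],[0,0,-55,0,0],[0,0,-30,0,0],[0,0,0,0,0]]'; python3 - <<'E'
from h import *
plan([.508,-.428,.14],-112,14)
E
```

```text
time_s: 10.48
tool_pos: [0.5201, 0.0375, 0.1545]
tool_rot: [[0.208, 0.978, 0.004], [0.978, -0.208, 0.0], [0.001, 0.004, -1.0]]
contact_force: [-1.1, -0.2, -0.9]
gripper_width: 0.497
grip_force: 0.0
yaw -12.0 turn -100.0 q [-0.3   0.76  0.32  1.79 -0.37  0.65  0.02]
[np.float64(-32.7), np.float64(6.1), np.float64(1.0), np.float64(7.1)]
[np.float64(-31.7), np.float64(10.1), np.float64(1.0), np.float64(7.1)]
[np.float64(-30.2), np.float64(13.9), np.float64(1.0), np.float64(7.1)]
[np.float64(-28.2), np.float64(17.6), np.float64(1.0), np.float64(7.1)]
[np.float64(-25.8), np.float64(21.0), np.float64(1.0), np.float64(7.1)]
[np.float64(-23.0), np.float64(24.0), np.float64(1.0), np.float64(7.1)]
[np.float64(-19.9), np.float64(26.7), np.float64(1.0), np.float64(7.1)]
[np.float64(-16.4), np.float64(28.9), np.float64(1.0), np.float64(7.1)]
[np.float64(-12.7), np.float64(30.8), np.float64(1.0), np.float64(7.1)]
[np.float64(-8.7), np.float64(32.1), np.float64(1.0), np.float64(7.1)]
[np.float64(-4.7), np.float64(32.9), np.float64(1.0), np.float64(7.1)]
[np.float64(-0.5), np.float64(33.3), np.float64(1.0), np.float64(7.1)]
[np.float64(3.6), np.float64(33.1), np.float64(1.0), np.float64(7.1)]
[np.float64(7.7), np.float64(32.4), np.float64(1.0), np.float64(7.1)]
```

```bash
python3 -m handwheel '[[-33,6,1,7,0.2],[-32,10,1,7,0.2],[-30,14,1,7,0.2],[-28,18,1,7,0.2],[-26,21,1,7,0.2],[-23,24,1,7,0.2],[-20,27,1,7,0.2],[-16,29,1,7,0.2],[-13,31,1,7,0.2],[-9,32,1,7,0.2],[-5,33,1,7,0.2],[-1,33,1,7,0.2]]' && python3 -m handwheel '[[3.5,33,0,7,0.2],[8,32,0,7,0.2],[0,0,0,2,0.2],[0,0,0,0,0.2]]'; python3 - <<'E'
from h import *
im,P=cloud("wrist","w3.png")
m=(P[...,2]>.010)&(P[...,2]<.035)&(np.hypot(P[...,0]-.49,P[...,1]+.42)<.085)
n,l,st,ce=cv2.connectedComponentsWithStats(m.astype(np.uint8)); k=1+np.argmax(st[1:,4]); X=P[l==k]
print(len(X),cv2.minAreaRect((X[:,:2]*1000).astype(np.float32)))
c,vec=cv2.PCACompute((X[:,:2]*1000).astype(np.float32),None)[:2]; print(c,np.degrees(np.arctan2(vec[0,1],vec[0,0])))
plan([.508,-.428,.004],-112,1)
E
```

```text
time_s: 11.98
tool_pos: [0.5135, -0.3635, 0.1395]
tool_rot: [[0.994, -0.108, -0.001], [-0.108, -0.994, 0.001], [-0.001, -0.001, -1.0]]
contact_force: [-0.2, 0.2, 0.1]
gripper_width: 0.604
grip_force: 0.0
time_s: 12.48
tool_pos: [0.5145, -0.4283, 0.1394]
tool_rot: [[0.928, -0.374, -0.0], [-0.374, -0.928, 0.001], [-0.001, -0.001, -1.0]]
contact_force: [0.1, -0.5, -0.4]
gripper_width: 0.601
grip_force: 0.0
2800 ((486.1476745605469, -422.4308166503906), (26.054845809936523, 123.64022064208984), 70.54486846923828)
[[ 500.69562 -427.57938]] -19.411367
yaw -111.9 turn -0.1 q [ 0.38  1.07  0.73  1.21 -0.71  1.12 -0.8 ]
[np.float64(-6.3), np.float64(2.5), np.float64(135.7), np.float64(0.1)]
```

View pics/w3.png

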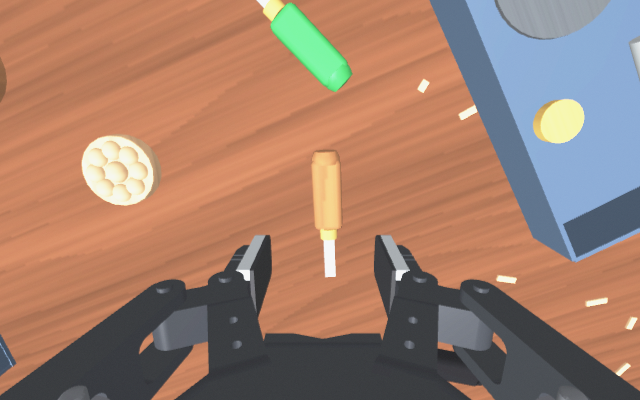

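```bash
python3 -m handwheel '[[-6.5,4.1,30,-2.4,0.2],[0,0,38,0,0.1],[0,0,35,0,0.1],[0,0,17,0,0.1],[0,0,10,0,0.1],[0,0,5.5,0,0.1],[0,0,0,0,0.1],[0,0,0,0,-1],[0,0,0,0,-1],[0,0,0,0,-1],[0,0,0,0,-1]]' 50 && python3 -m handwheel '[[0,0,-10,0,-1],[0,0,-30,0,-1],[0,0,-40,0,-1],[0,0,-45,0,-1],[0,0,-10,0,-1]]'; python3 - <<'E'
from h import *
u=np.radians(-12); c=np.array([.5415,.032]); p=c+.036*np.array([np.cos(u),np.sin(u)])+.022*np.array([-np.sin(u),np.cos(u)])
print(p); plan([*p,.14],-12,16)
E
```

```text
time_s: 13.9
tool_pos: [0.5073, -0.4306, 0.0052]
tool_rot: [[0.942, -0.335, 0.001], [-0.335, -0.942, -0.001], [0.001, 0.001, -1.0]]
contact_force: [-0.7, 0.6, 7.3]
gripper_width: 0.29
grip_force: 50.1
time_s: 14.52
tool_pos: [0.5074, -0.4311, 0.1428]
tool_rot: [[0.942, -0.335, 0.003], [-0.335, -0.942, -0.003], [0.004, 0.002, -1.0]]
contact_force: [-0.5, -0.5, -1.3]
gripper_width: 0.286
grip_force: 49.2
[0.58128737 0.04603443]
yaw -109.6 turn 97.6 q [ 0.39  1.06  0.72  1.23 -0.7   1.1  -0.75]
[np.float64(-5.6), np.float64(-29.6), np.float64(0.2), np.float64(-6.1)]
[np.float64(-2.5), np.float64(-30.1), np.float64(0.2), np.float64(-6.1)]
[np.float64(0.7), np.float64(-30.2), np.float64(0.2), np.float64(-6.1)]
[np.float64(3.9), np.float64(-29.9), np.float64(0.2), np.float64(-6.1)]
[np.float64(7.1), np.float64(-29.3), np.float64(0.2), np.float64(-6.1)]
[np.float64(10.2), np.float64(-28.4), np.float64(0.2), np.float64(-6.1)]
[np.float64(13.1), np.float64(-27.2), np.float64(0.2), np.float64(-6.1)]
[np.float64(15.9), np.float64(-25.6), np.float64(0.2), np.float64(-6.1)]
[np.float64(18.6), np.float64(-23.8), np.float64(0.2), np.float64(-6.1)]
[np.float64(21.0), np.float64(-21.7), np.float64(0.2), np.float64(-6.1)]
[np.float64(23.2), np.float64(-19.3), np.float64(0.2), np.float64(-6.1)]
[np.float64(25.1), np.float64(-16.7), np.float64(0.2), np.float64(-6.1)]
[np.float64(26.7), np.float64(-14.0), np.float64(0.2), np.float64(-6.1)]
[np.float64(28.1), np.float64(-11.1), np.float64(0.2), np.float64(-6.1)]
[np.float64(29.1), np.float64(-8.0), np.float64(0.2), np.float64(-6.1)]
[np.float64(29.8), np.float64(-4.9), np.float64(0.2), np.float64(-6.1)]
```

```bash
python3 -m handwheel '[[-5.6,-29.6,0,-6,-1],[-2.5,-30,0,-6,-1],[0.7,-30,0,-6,-1],[4,-30,0,-6,-1],[7,-29,0,-6,-1],[10,-28.4,0,-6,-1],[13,-27,0,-6,-1],[16,-25.6,0,-6,-1],[18.6,-24,0,-6,-1],[21,-22,0,-6,-1],[23,-19,0,-6,-1],[25,-17,0,-6,-1]]' && python3 -m handwheel '[[27,-14,0,-6,-1],[28,-11,0,-6,-1],[29,-8,0,-6,-1],[30,-5,0,-6,-1],[0,0,0,-1.5,-1],[0,0,0,0,-1]]'; python3 - <<'E'
from h import *
im,P=cloud("wrist","w4.png")
plan([.5813,.046,.012],-12,1)
E
```

```text
time_s: 16.02
tool_pos: [0.5649, -0.0725, 0.1392]
tool_rot: [[0.607, 0.794, -0.0], [0.794, -0.607, 0.0], [-0.0, -0.0, -1.0]]
contact_force: [0.2, 0.2, -0.8]
gripper_width: 0.292
grip_force: 49.2
time_s: 16.77
tool_pos: [0.5861, 0.0449, 0.1393]
tool_rot: [[0.211, 0.978, -0.0], [0.978, -0.211, -0.001], [-0.001, -0.0, -1.0]]
contact_force: [1.3, 0.0, -0.9]
gripper_width: 0.289
grip_force: 49.3
yaw -12.2 turn 0.2 q [-0.3   0.87  0.35  1.55 -0.38  0.78 -0.01]
[np.float64(0.4), np.float64(-5.0), np.float64(127.3), np.float64(-0.2)]
```

View pics/w4.png

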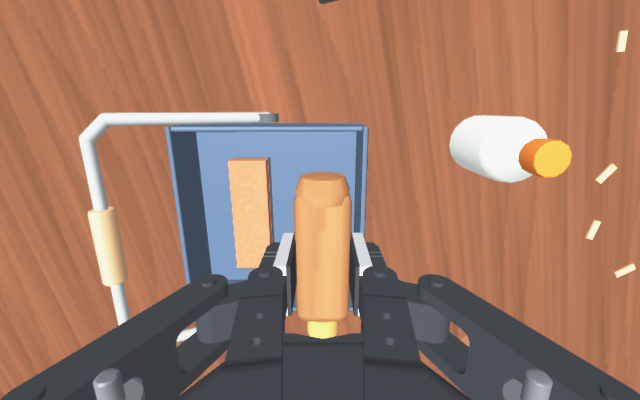

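```bash
python3 -m handwheel '[[0,-5,30,0,-1],[0,0,35,0,-1],[0,0,31,0,-1],[0,0,16,0,-1],[0,0,9,0,-1],[0,0,6,0,-1],[0,0,0,0,-1],[0,0,0,0,-0.15],[0,0,0,0,-0.15],[0,0,0,0,-0.15]]' && python3 -m handwheel '[[0,0,-15,0,-0.15],[0,0,-40,0,-0.15],[0,0,-60,0,-0.15],[0,0,-60,0,-0.15],[-3,-60,-20,0,-0.15],[-3,-60,0,0,-0.15],[0,0,0,0,-0.15],[0,0,0,0,-0.15]]'; python3 - <<'E'
from h import *
im,P=cloud("wrist","w5.png")
for n in ["wrist","top"]:
    if n=="top": im,P=cloud("top","top2.png")
    m=(P[...,2]>.043)&(P[...,2]<.058)&(abs(P[...,0]-.54)<.13)&(abs(P[...,1]-.03)<.13)
    print(n,"rim",cv2.minAreaRect((P[m][:,:2]*1000).astype(np.float32)),m.sum())
    for r in manip.spot_in(n,"bail_grip")[:1]:
        c,w=np.round(r["position"]).astype(int); print(r["p"],c,w,P[w,c]); Q=P[w-12:w+13,c-12:c+13].reshape(-1,3); Q=Q[Q[:,2]>.075]; print(np.median(Q,0),np.percentile(Q[:,2],90),Q.min(0),Q.max(0))
plan([.44,.054,.17],-12,1)
E
```

```text
time_s: 18.08
tool_pos: [0.5815, 0.0466, 0.0125]
tool_rot: [[0.209, 0.978, 0.0], [0.978, -0.209, -0.0], [0.0, 0.0, -1.0]]
contact_force: [0.6, -0.1, -0.4]
gripper_width: 0.425
grip_force: 0.0
time_s: 19.08
tool_pos: [0.4642, 0.0659, 0.2079]
tool_rot: [[0.209, 0.978, 0.002], [0.978, -0.209, 0.0], [0.001, 0.002, -1.0]]
contact_force: [0.7, 0.1, -1.0]
gripper_width: 0.421
grip_force: 0.0
wrist rim ((540.905029296875, 34.283172607421875), (170.8004913330078, 150.11550903320312), 77.95647430419922) 3415
0.69 302 187 [0.44687743 0.07294627 0.09257957]
[0.44220473 0.07377304 0.09436915] 0.0960250347325893 [0.43469637 0.06134188 0.08430589] [0.4486132  0.08492058 0.09731859]
top rim ((541.568115234375, 27.82720184326172), (167.1575469970703, 150.63780212402344), 77.76057434082031) 243
0.65 272 230 [0.4379522  0.04570515 0.09320113]
[0.41341134 0.02547977 0.52543746] 0.5895025614687049 [0.37580359 0.01129085 0.08358836] [0.44639399 0.06352217 0.60700619]
yaw -12.1 turn 0.1 q [-0.43  0.62  0.39  1.9  -0.36  0.69 -0.04]
[np.float64(-16.4), np.float64(-21.2), np.float64(37.0), np.float64(-0.1)]
```

View pics/w5.png

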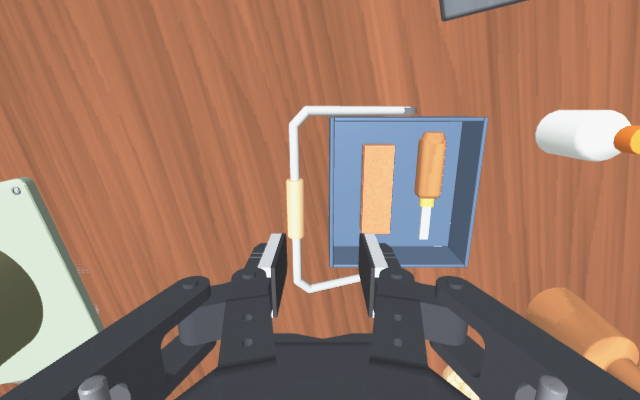

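```bash
python3 -m handwheel '[[-8,-12,10,0,0],[-8.7,-11.4,20,0,0],[0,0,40,0,0],[0,0,30,0,0],[0,0,22,0,0],[0,0,11,0,0],[0,0,5.5,0,0],[0,0,0,0,0]]' 40; python3 - <<'E'
from h import *
plan([.4378,.0545,.0695],-12,1)
im,P=cloud("wrist","w6.png")
E
```

```text
time_s: 20.27
tool_pos: [0.4374, 0.0543, 0.0687]
tool_rot: [[0.209, 0.978, 0.0], [0.978, -0.209, -0.0], [-0.0, 0.0, -1.0]]
contact_force: [-1.1, -0.6, -0.7]
gripper_width: 0.503
grip_force: 0.0
yaw -12.1 turn 0.1 q [-0.27  0.84  0.14  2.12 -0.52  0.21  0.12]
[np.float64(0.3), np.float64(0.4), np.float64(-0.8), np.float64(-0.1)]
```

View pics/w6.png

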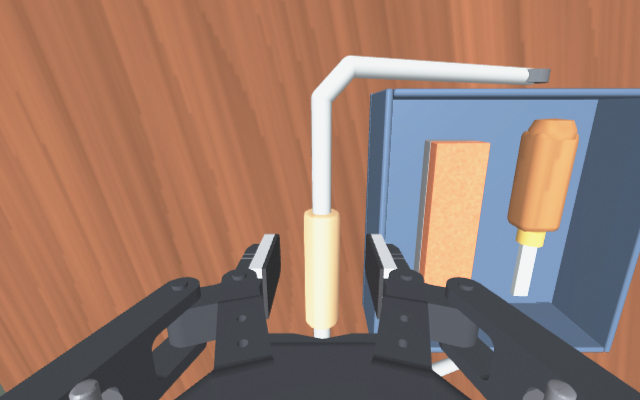

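```bash
python3 -m handwheel '[[0,0,0,0,-1],[0,0,0,0,-1],[0,0,0,0,-1],[0,0,0,0,-1]]' 30 && python3 -m handwheel '[[0,2.3,-5.2,0,-1],[0,2.6,-4.9,0,-1],[0,2.8,-4.9,0,-1],[0,3,-4.7,0,-1],[0,3.3,-4.5,0,-1],[0,3.4,-4.5,0,-1],[0,0,0,0,-1]]'; python3 - <<'E'
from h import *
plan([.4378,.0545,.0695],-12,1)
im,P=cloud("top","top3.png")
m=(P[...,2]>.043)&(P[...,2]<.058)&(abs(P[...,0]-.54)<.13)&(abs(P[...,1]-.03)<.13)
print(cv2.minAreaRect((P[m][:,:2]*1000).astype(np.float32)),m.sum())
E
```

```text
time_s: 20.82
tool_pos: [0.4372, 0.0544, 0.0686]
tool_rot: [[0.209, 0.978, -0.0], [0.978, -0.209, 0.0], [0.0, -0.0, -1.0]]
contact_force: [-0.8, 0.7, 1.3]
gripper_width: 0.176
grip_force: 29.3
time_s: 21.7
tool_pos: [0.4545, 0.0506, 0.0976]
tool_rot: [[0.209, 0.978, 0.001], [0.978, -0.209, -0.0], [0.0, 0.001, -1.0]]
contact_force: [-2.9, -0.6, 1.4]
gripper_width: 0.169
grip_force: 29.6
yaw -12.1 turn 0.1 q [-0.3   0.8   0.22  2.05 -0.48  0.34  0.1 ]
[np.float64(0.3), np.float64(-17.2), np.float64(28.1), np.float64(-0.1)]
((544.2733154296875, 27.179672241210938), (167.2960205078125, 150.26788330078125), 78.12203216552734) 231
```

```bash
python3 -m handwheel '[[0,7.6,-8.3,0,-1],[0,8.4,-7.5,0,-1],[0,9,-6.6,0,-1],[0,9.7,-5.8,0,-1],[0,10.2,-4.8,0,-1],[0,10.6,-3.8,0,-1],[0,10.8,-2.7,0,-1],[0,11.1,-1.6,0,-1],[0,11.2,-0.5,0,-1],[0,0,0,0,-1],[0,0,0,0,-1]]'; python3 - <<'E'
from h import *
plan([.5415,.0325,.140],-12,1)
im,P=cloud("scene","s4.png")
cv2.imwrite("pics/s4c.png",cv2.resize(im[140:320,230:490],None,fx=3,fy=3))
im,P=cloud("top","top4.png")
m=(P[...,2]>.043)&(P[...,2]<.058)&(abs(P[...,0]-.54)<.13)&(abs(P[...,1]-.03)<.13)
print(cv2.minAreaRect((P[m][:,:2]*1000).astype(np.float32)),m.sum())
E
```

```text
time_s: 23.12
tool_pos: [0.5428, 0.0318, 0.1407]
tool_rot: [[0.21, 0.978, 0.006], [0.978, -0.21, -0.0], [0.001, 0.006, -1.0]]
contact_force: [-2.9, 0.2, 33.0]
gripper_width: 0.176
grip_force: 34.8
yaw -12.1 turn 0.1 q [-0.29  0.81  0.34  1.72 -0.4   0.67  0.05]
[np.float64(0.4), np.float64(-1.4), np.float64(0.7), np.float64(-0.1)]
((541.0525512695312, -15.6502685546875), (81.05499267578125, 159.8599395751953), 69.63223266601562) 145
```

View pics/s4c.png

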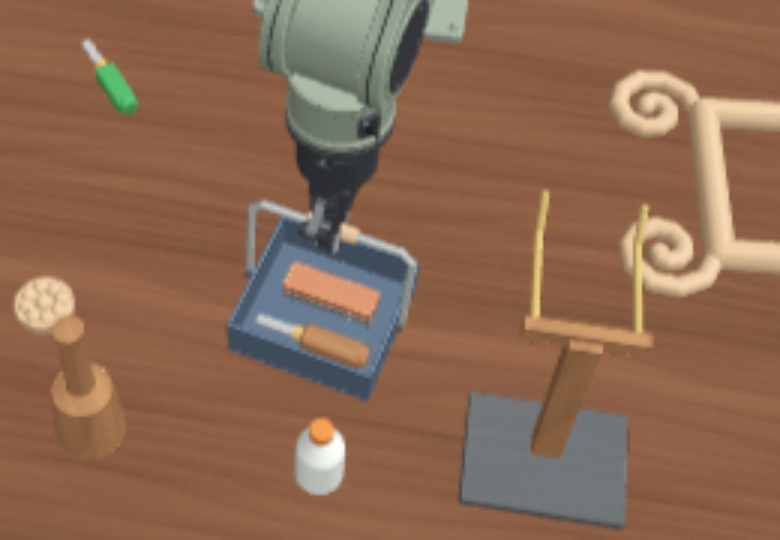

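```bash
python3 -m handwheel '[[0,0,-3,0,-1],[0,0,-5,0,-1],[0,0,-8,0,-1],[0,0,-12,0,-1],[0,0,-16,0,-1],[0,0,-20,0,-1],[0,0,-22,0,-1],[0,0,-20,0,-1],[0,0,-12,0,-1],[0,0,-6,0,-1],[0,0,0,0,-1]]' 50; python3 - <<'E'
from h import *
plan([.445,.262,.262],0.9,20)
im,P=cloud("wrist","w7.png")
E
```

```text
time_s: 24.6
tool_pos: [0.5408, 0.0322, 0.2628]
tool_rot: [[0.209, 0.978, -0.0], [0.978, -0.209, -0.0], [-0.0, -0.0, -1.0]]
contact_force: [1.0, 0.1, -7.7]
gripper_width: 0.167
grip_force: 48.9
yaw -12.1 turn 13.0 q [-0.34  0.66  0.43  1.56 -0.31  0.99 -0.03]
[np.float64(10.2), np.float64(-7.1), np.float64(0.0), np.float64(-0.6)]
[np.float64(10.3), np.float64(-7.0), np.float64(0.0), np.float64(-0.6)]
[np.float64(10.4), np.float64(-6.9), np.float64(0.0), np.float64(-0.6)]
[np.float64(10.5), np.float64(-6.7), np.float64(0.0), np.float64(-0.6)]
[np.float64(10.5), np.float64(-6.6), np.float64(0.0), np.float64(-0.6)]
[np.float64(10.6), np.float64(-6.5), np.float64(0.0), np.float64(-0.6)]
[np.float64(10.7), np.float64(-6.4), np.float64(0.0), np.float64(-0.6)]
[np.float64(10.8), np.float64(-6.3), np.float64(0.0), np.float64(-0.6)]
[np.float64(10.8), np.float64(-6.1), np.float64(0.0), np.float64(-0.6)]
[np.float64(10.9), np.float64(-6.0), np.float64(0.0), np.float64(-0.6)]
[np.float64(11.0), np.float64(-5.9), np.float64(0.0), np.float64(-0.6)]
[np.float64(11.0), np.float64(-5.8), np.float64(0.0), np.float64(-0.6)]
[np.float64(11.1), np.float64(-5.6), np.float64(0.0), np.float64(-0.6)]
[np.float64(11.2), np.float64(-5.5), np.float64(0.0), np.float64(-0.6)]
[np.float64(11.2), np.float64(-5.4), np.float64(0.0), np.float64(-0.6)]
[np.float64(11.3), np.float64(-5.3), np.float64(0.0), np.float64(-0.6)]
[np.float64(11.3), np.float64(-5.1), np.float64(0.0), np.float64(-0.6)]
[np.float64(11.4), np.float64(-5.0), np.float64(0.0), np.float64(-0.6)]
[np.float64(11.5), np.float64(-4.9), np.float64(0.0), np.float64(-0.6)]
[np.float64(11.5), np.float64(-4.7), np.float64(0.0), np.float64(-0.6)]
```

View pics/w7.png

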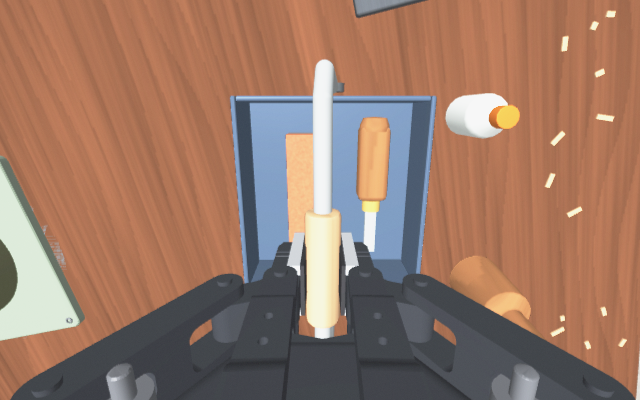

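```bash
python3 -m handwheel '[[0,-6,0,0,-1],[0,-12,0,0,-1],[0,-16,0,0,-1],[0,-18,0,0,-1],[2,-16,0,0,-1],[5,-10,0,-0.5,-1],[9,-5,0,-1,-1],[12,-2,0,-1,-1],[14,-1,0,-1,-1],[15,0,0,-1,-1],[15,0,0,-1,-1],[15,0,0,-1,-1]]'; python3 - <<'E'
from h import *
plan([.450,.2685,.262],0.9,8)
E
```

```text
time_s: 26.15
tool_pos: [0.4707, 0.137, 0.2628]
tool_rot: [[0.096, 0.995, -0.0], [0.995, -0.096, -0.0], [-0.0, -0.0, -1.0]]
contact_force: [0.3, -0.7, -7.4]
gripper_width: 0.169
grip_force: 48.9
yaw -5.5 turn 6.4 q [-0.59  0.57  0.42  1.74 -0.29  0.89 -0.14]
[np.float64(16.1), np.float64(-4.1), np.float64(0.1), np.float64(-0.8)]
[np.float64(16.2), np.float64(-3.9), np.float64(0.1), np.float64(-0.8)]
[np.float64(16.2), np.float64(-3.7), np.float64(0.1), np.float64(-0.8)]
[np.float64(16.3), np.float64(-3.5), np.float64(0.1), np.float64(-0.8)]
[np.float64(16.3), np.float64(-3.2), np.float64(0.1), np.float64(-0.8)]
[np.float64(16.4), np.float64(-3.0), np.float64(0.1), np.float64(-0.8)]
[np.float64(16.4), np.float64(-2.8), np.float64(0.1), np.float64(-0.8)]
[np.float64(16.4), np.float64(-2.6), np.float64(0.1), np.float64(-0.8)]
```

```bash
python3 -m handwheel '[[16,-5,0,-1,-1],[16,-5,0,-1,-1],[17,-4,0,-1,-1],[18,-3,0,-1,-1],[18,-2,0,-1,-1],[16,-2,0,-1,-1],[13,-1,0,-0.5,-1],[9,0,0,0,-1],[6,0,0,0,-1],[3,0,0,0,-1],[0,0,0,0,-1],[0,0,0,0,-1]]'; python3 - <<'E'
from h import *
plan([.556,.270,.262],0.9,1)
im,P=cloud("wrist","w8.png")
K,T,_=cal("wrist")
im2,Q=cloud("top","top5.png"); 
for A in (P,Q):
    X=A[(A[...,2]>.2)&(A[...,2]<.26)&(A[...,0]>.525)&(A[...,0]<.64)&(abs(A[...,1]-.27)<.08)]
    print(len(X),X[:,0].min()); 
    for lo in np.arange(.525,.64,.02):
        Y=X[(X[:,0]>=lo)&(X[:,0]<lo+.02)]; a=Y[Y[:,1]>.27];b=Y[Y[:,1]<=.27]
        print(round(lo,3),*[ (np.round(np.median(g,0),4), len(g)) for g in (a,b) if len(g)])
E
```

```text
time_s: 27.65
tool_pos: [0.4536, 0.2687, 0.2629]
tool_rot: [[-0.015, 1.0, -0.0], [1.0, 0.015, -0.0], [-0.0, -0.0, -1.0]]
contact_force: [-0.2, -0.0, -7.2]
gripper_width: 0.169
grip_force: 48.9
yaw 0.9 turn 0.0 q [-0.81  0.63  0.41  1.62 -0.29  0.96 -0.29]
[np.float64(-0.3), np.float64(102.4), np.float64(0.9), np.float64(-0.0)]
4316 0.5250477819405359
0.525 (array([0.5332, 0.3167, 0.2358]), 222) (array([0.5401, 0.2285, 0.2264]), 151)
0.545 (array([0.5557, 0.3157, 0.2192]), 405) (array([0.5557, 0.2275, 0.2189]), 330)
0.565 (array([0.5748, 0.3162, 0.2208]), 463) (array([0.5751, 0.2276, 0.2202]), 376)
0.585 (array([0.5954, 0.3166, 0.2233]), 503) (array([0.5951, 0.2279, 0.2228]), 385)
0.605 (array([0.6147, 0.317 , 0.2259]), 509) (array([0.6152, 0.2285, 0.2254]), 399)
0.625 (array([0.6301, 0.3172, 0.2278]), 264) (array([0.6326, 0.2288, 0.2277]), 309)
240 0.5263954499467365
0.525 (array([0.5446, 0.3162, 0.2253]), 1) (array([0.5343, 0.2247, 0.2377]), 20)
0.545 (array([0.5558, 0.3149, 0.2173]), 26) (array([0.5554, 0.2249, 0.2189]), 21)
0.565 (array([0.5741, 0.3141, 0.2199]), 22) (array([0.575 , 0.2254, 0.2192]), 23)
0.585 (array([0.595 , 0.3147, 0.2214]), 23) (array([0.5957, 0.2261, 0.2209]), 23)
0.605 (array([0.6148, 0.3162, 0.223 ]), 23) (array([0.6154, 0.2263, 0.2247]), 22)
0.625 (array([0.6321, 0.3157, 0.225 ]), 18) (array([0.6321, 0.2263, 0.2274]), 18)
```

View pics/w8.png

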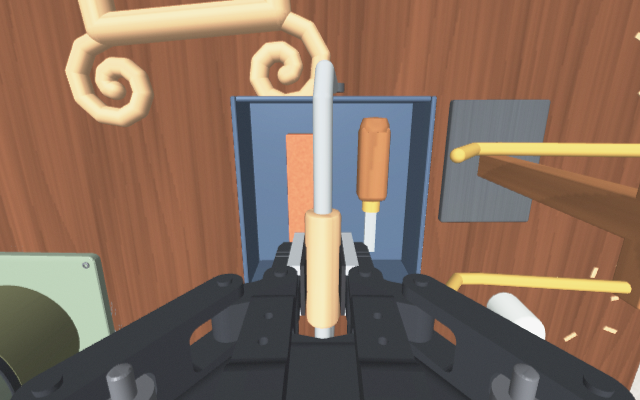

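```bash
python3 -m handwheel '[[0,4,0,0,-1],[0,8,0,0,-1],[0,12,0,0,-1],[0,15,0,0,-1],[0,16,0,0,-1],[0,15,0,0,-1],[0,13,0,0,-1],[0,10,0,0,-1],[0,6,0,0,-1],[0,3,0,0,-1],[0,0,0,0,-1],[0,0,0,0,-1]]' && python3 -m handwheel '[[0,0.5,4,0,-1],[0,0,8,0,-1],[0,0,12,0,-1],[0,0,12,0,-1],[0,0,8,0,-1],[0,0,5,0,-1],[0,0,3,0,-1],[0,0,0,0,-1],[0,0,0,0,-1]]'; python3 - <<'E'
from h import *
plan([.556,.2705,.205],0.9,1)
E
```

```text
time_s: 29.25
tool_pos: [0.5553, 0.2708, 0.2629]
tool_rot: [[-0.016, 1.0, -0.0], [1.0, 0.016, 0.0], [0.0, -0.0, -1.0]]
contact_force: [-0.0, 0.5, -6.9]
gripper_width: 0.166
grip_force: 49.0
time_s: 30.38
tool_pos: [0.5561, 0.2707, 0.2111]
tool_rot: [[-0.016, 1.0, 0.0], [1.0, 0.016, 0.0], [0.0, 0.0, -1.0]]
contact_force: [0.2, 0.0, -6.9]
gripper_width: 0.17
grip_force: 48.9
yaw 0.9 turn -0.0 q [-0.67  0.83  0.37  1.35 -0.32  1.02 -0.23]
[np.float64(-0.2), np.float64(-0.1), np.float64(6.1), np.float64(0.0)]
```

```bash
python3 -m handwheel '[[0,0,2,0,-1],[0,0,2,0,-1],[0,0,1,0,-1],[0,0,0,0,-1]]' && python3 -m handwheel '[[0,0,1,0,-1],[0,0,0,0,-1]]'; python3 -c "
from workcell import manip;im,_=manip.snapshot('scene');import cv2;cv2.imwrite('pics/s6c.png',cv2.resize(im[130:310,300:480],None,fx=3,fy=3))"
```

```text
time_s: 30.88
tool_pos: [0.556, 0.2707, 0.2058]
tool_rot: [[-0.016, 1.0, -0.0], [1.0, 0.016, -0.0], [-0.0, -0.0, -1.0]]
contact_force: [-0.0, -0.6, -7.9]
gripper_width: 0.167
grip_force: 49.0
time_s: 31.12
tool_pos: [0.5561, 0.2707, 0.2051]
tool_rot: [[-0.016, 1.0, 0.0], [1.0, 0.016, 0.0], [0.0, 0.0, -1.0]]
contact_force: [-1.8, -0.8, -1.6]
gripper_width: 0.166
grip_force: 49.7
```

View pics/s6c.png

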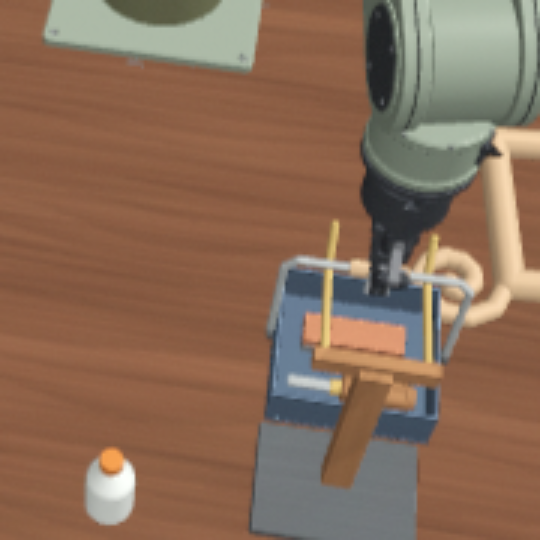

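```bash
python3 -m handwheel '[[0,0,0.7,0,-1],[0,0,0,0,-1]]' 20 && python3 -m handwheel '[[0,0,0,0,-0.4],[0,0,0,0,-0.2],[0,0,0,0,-0.2],[0,0,0,0,-0.2],[0,0,0,0,-0.2],[0,0,0,0,-0.2]]' && python3 -m handwheel '[[0,0,-4,0,-0.2],[0,0,-10,0,-0.2],[0,0,-20,0,-0.2],[0,0,-30,0,-0.2],[0,0,-30,0,-0.2],[0,0,-20,0,-0.2],[0,0,0,0,-0.2],[0,0,0,0,-0.2]]'; python3 - <<'E'
from h import *
for i in range(2):
    im,P=cloud("wrist","w9.png")
    X=P[(P[...,2]>.09)&(P[...,2]<.20)&(P[...,0]>.46)&(P[...,0]<.65)&(abs(P[...,1]-.27)<.1)]
    r=P[(P[...,2]>.10)&(P[...,2]<.135)&(P[...,0]>.46)&(P[...,0]<.65)&(abs(P[...,1]-.27)<.1)]
    A=np.c_[r[:,:2],np.ones(len(r))]; print(cv2.minAreaRect((r[:,:2]*1000).astype(np.float32)),np.linalg.lstsq(A,r[:,2],rcond=None)[0])
    b=P[(P[...,2]>.217)&(P[...,2]<.24)&(abs(P[...,0]-.556)<.02)&(abs(P[...,1]-.27)<.085)]; print("bar",len(b),np.median(b,0))
print(manip.state()["contact_force"])
im,_=cloud("scene"); cv2.imwrite("pics/s7c.png",np.hstack([cv2.resize(im[150:300,330:470],(373,400)),cv2.resize(cv2.imread("pics/w9.png")[:,100:526],(426,400))]))
E
```

```text
time_s: 31.42
tool_pos: [0.5562, 0.2707, 0.2048]
tool_rot: [[-0.016, 1.0, 0.001], [1.0, 0.016, 0.0], [0.0, 0.001, -1.0]]
contact_force: [-3.6, -1.5, 7.3]
gripper_width: 0.169
grip_force: 50.6
time_s: 32.17
tool_pos: [0.556, 0.2707, 0.2041]
tool_rot: [[-0.016, 1.0, -0.0], [1.0, 0.016, -0.0], [-0.0, -0.0, -1.0]]
contact_force: [0.8, 0.3, 0.4]
gripper_width: 0.399
grip_force: 0.0
time_s: 33.17
tool_pos: [0.5558, 0.2706, 0.3177]
tool_rot: [[-0.016, 1.0, -0.001], [1.0, 0.016, -0.0], [-0.0, -0.001, -1.0]]
contact_force: [0.4, 0.2, -0.7]
gripper_width: 0.398
grip_force: 0.0
((558.7828369140625, 270.9940490722656), (150.17666625976562, 172.38937377929688), 1.0478821992874146) [-0.04203102  0.01855605  0.13131334]
bar 3381 [0.55544305 0.27801755 0.22690676]
((557.7886352539062, 270.55657958984375), (149.88587951660156, 174.939697265625), 1.0557284355163574) [-0.05030487  0.021607    0.13509321]
bar 3387 [0.55536413 0.2784864  0.22690601]
[ 0.01637098 -0.17764723 -0.6622958 ]
```

View pics/s7c.png

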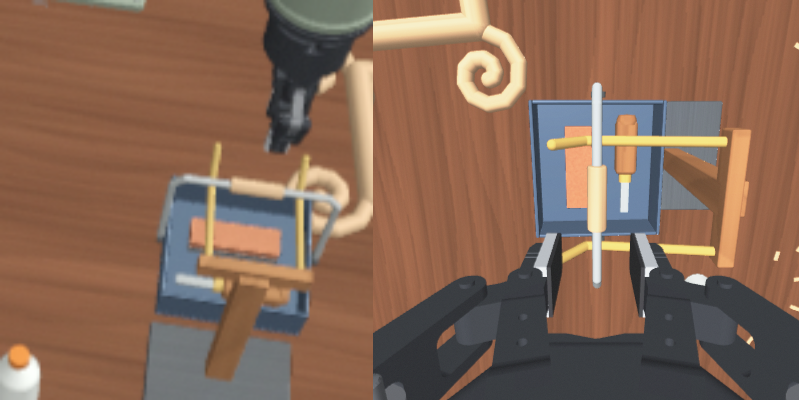

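```bash
python3 -m handwheel '[[0,0,-20,0,-0.2],[0,0,-20,0,-0.2],[0,0,0,0,-0.2],[0,0,0,0,-0.2],[0,0,0,0,-0.2],[0,0,0,0,-0.2],[0,0,0,0,-0.2],[0,0,0,0,-0.2],[0,0,0,0,-0.2],[0,0,0,0,-0.2],[0,0,0,0,-0.2],[0,0,0,0,-0.2]]' && python3 - <<'E'
from h import *
for i in range(4):
    im,P=cloud("wrist","w10.png")
    r=P[(P[...,2]>.10)&(P[...,2]<.135)&(P[...,0]>.46)&(P[...,0]<.65)&(abs(P[...,1]-.27)<.1)]
    A=np.c_[r[:,:2],np.ones(len(r))]; print(cv2.minAreaRect((r[:,:2]*1000).astype(np.float32))[0],np.linalg.lstsq(A,r[:,2],rcond=None)[0])
print(manip.hand_in())
E
```

```text
time_s: 34.83
tool_pos: [0.556, 0.2707, 0.3581]
tool_rot: [[-0.016, 1.0, -0.0], [1.0, 0.016, -0.0], [-0.0, -0.0, -1.0]]
contact_force: [0.7, -0.1, 0.9]
gripper_width: 0.402
grip_force: 0.0
(558.357421875, 272.1968078613281) [-0.05018675  0.02019123  0.13575021]
(558.1881103515625, 272.3758544921875) [-0.04977249  0.02019781  0.13551568]
(558.2246704101562, 272.6259765625) [-0.05031818  0.02042702  0.135758  ]
(558.2649536132812, 272.1738586425781) [-0.04953014  0.01979743  0.13553056]
the job is handed in; nothing more can be done
None
```

The tote hangs by its handle on both prongs of the bench hook, clear of the bench and at rest, with the whetstone and the palm gouge inside; the job was handed in at about 35 s, with no verdict returned.

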